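# Spring clamp on a glued pair of strips

### The arm

A 6-joint arm with a two-finger parallel gripper is mounted at the origin on a cart in front of the work surface, level with it; the furniture and walls round the work are solid. World frame = base frame: x ahead of the robot, y to its left, z up, the work surface at z = 0. Lengths are in mm, angles in rad, forces in N, time in s.
With the tool pointing down it reaches from about 300 to 775 mm from the base axis. Payload 14.6 kg.
Tool frame: the origin (TCP) lies at the very end of the fingers, on their centre line; the grasp point (between the pads) lies 19 mm behind it; z points along the fingers, y is the line along which they close (so a half turn about z gives the same grasp; the last joint's range is limited). The gripper opens to 94 mm and grips with 3 to 60 N. Pads are 16 mm wide; open, the fingers measure 119 mm over their backs; the gripper's body (75 mm by 177 mm) begins 78 mm behind the grasp point.
Start: joints at [1.15, 0.3, 1.521, -0, 1.321, -0.067], TCP at [190.553, 515.925, 205.446] pointing down, gripper open.
Joint ranges: [-3.03, 3.03], [-0.79, 2.21], [0.23, 2.52], [-1.04, 4.18], [0, 3.07], [-2.55, 2.55]. Speed limits (rad/s): [2.22, 2.22, 2.57, 3.14, 3.14, 3.14].

### API

Orientations are given as a rotation vector (axis times angle).
In Python, from workcell import manip gives the robot as it stands.
- The arm moves only by the tool move_arm, never from a script. Its argument "targets" is a list of rows, each a list of 4 numbers: the shift along the tool's x, y, z in mm, then the turn about the tool's z in degrees. A call has exactly 10 rows; each row shifts and turns the commanded pose from where the row before left it, along the tool's axes as they then stand; what a row does not reach is not made up. A row lasts 1/12 s, in which the tool goes at most 41.7 mm and 7.16 degrees, less where a joint would pass 70% of its speed; a pose out of reach is approached as far as the arm can. A call with a gripper value outside its range is refused whole. "fingers" is the opening, from -1 (shut) to 1 (fully open), set as the call begins (left out, the last holds). The fingers move at their own pace and stop on an object; "newtons" is the grip in N (left out, the last holds). Time passes only in rows, so rows that do not move let the fingers close, or fill a call up. It gives the time, the measured TCP pose, the force, the opening and the grip force at its end, in the units of the state.
- manip.read_state(): the state, without advancing time (a new reading comes with each control period).
- manip.grab_frame(name): name is "side" or "top" or "wrist"; returns the picture (384x512x3 uint8, red, green, blue); there is no depth.
- manip.camera_info(name): a dict with "camera_matrix" (3x3 intrinsics, pixels), "dist" ([k1, k2, p1, p2, k3] as OpenCV has them; the pictures are not rectified), "rvec" (rotation vector, rad) and "tvec" (3), from world to camera coordinates, as OpenCV has them. Camera axes: x right, y down, z forward; pixel columns grow to the right and rows downward; lengths in mm; the calibration is good to about 2 mm. A picture is of the moment at which its call begins: read the wrist's pose just before it. camera_info takes no time and is no camera call; for the wrist camera it gives the pose at the moment of the call.
- manip.finish_job(): hands the job in; it is judged then, once.
Trained networks look in the newest picture that a camera, given by its name, has taken for a name from the list of things; names that differ only in an ending like _2 or _b are one class to them, and where a whole thing is asked for, a point or a joint stands for the part that bears it (a point fixed in the world has none). Each returns a list of dicts, best first, with "conf" (0 to 1); they miss things now and then, are a little off and sometimes report something else, mostly with a low value. They report only what shows in the picture. A call takes as long as a camera call.
- manip.regions_of(name, camera): "mask" (384x512 bool, what is visible of it) and "extent" ([left, top, right, bottom] in pixels, round what is visible of it).
- manip.mark_of(name, camera): "xy" ([column, row] in pixels: a listed point, or the origin of a listed thing).
The state is a dict: "t": time; "joint_pos": joint angles; "qd": joint speeds; "joint_efforts": joint torques, N m; "ee_pos": TCP position; "tcp_rot": TCP orientation; "wrist_force": force on the tool from outside, world axes, zero at the start; "moment": the same for the moment, N m; "opening": finger opening in mm; "finger_force": force on a finger pad.
Only numpy, scipy, OpenCV 4.12 (cv2) and the standard library are available. Lean on these libraries where they do the work, as an engineer would, in place of code of your own. Each camera call takes 0.05 s, during which the arm holds its last target. There are 200 camera calls.

### The job

The pale and dark wood strips standing face to face in a slotted block have just been glued. Squeeze the orange and black spring clamp open and let it close over the free end of that pair, one jaw on each side and at least a centimetre on, so that it stays there roughly level and clear of the table, pressing the strips together. The white strip in the other block needs no clamp.

Things in the scene. Friction and masses are not known exactly. Their poses are not given: they have to be found in the camera images.
- spring_clamp: Spring clamp lying flat, a black and an orange lever, 141 mm long, levers 20 mm high. Frame of the black lever: origin at the underside, z up, pivot at (8, 12) mm. When shut, its midline runs through the pivot at +10 degrees from x towards y, jaws ahead (tips 61 mm from the pivot), handles behind, spreading. Squeeze across the midline 45 mm behind the pivot: 61 mm wide there, 14 N.
- black_tip (a point): Tip of the clamp's black jaw (right one, seen from the handles), near its inner face, at half the lever's height. The handles squeezed fully, to about 37 mm apart, the two tips are some 25 mm apart, evenly either side of the midline if both handles are pressed alike.
- orange_tip (a point): Tip of the clamp's orange jaw (left one, seen from the handles), near its inner face, at half the lever's height. The spring shuts the jaws when the handles are let go.
- glued_pair: Fixed block, 80 x 78 x 45 mm, with two strips, pale and dark wood, glued face to face on edge in its slot: together 6 mm thick, 70 mm high, from 12 to 82 mm above the table, sticking out 70 mm towards the robot. Origin on the table below the middle of their free end, x along the strips into the block, z up. A like block with one 6 mm white strip is near; the two may have changed places.

How it is judged:
By the outcome, as a careful person would: the job done as asked, in the order asked, and still so for the second after the job is handed in, with the robot touching nothing.
It also fails if it takes over 38 s, if anything falls off the work surface, if the arm or the gripper's body presses on something with over 40 N, if the wrist force passes 120 N, or if a joint passes its speed limit or range.

## Working session

There is one attempt and no reset: what is moved stays moved. The work goes in short steps, Python scripts to look and compute and a tool call to move; the robot and the scene stay as the last step left them, time stands still between calls to the robot, and variables do not carry over. Pictures are saved under pics/ and viewed, at most 10 in all, crops included, and the job is handed in when it is done.

Besides the shell and the picture viewer there is one more tool, called after ">>>" by a JSON object that holds its "name" and its "arguments". move_arm: Moves the arm, as the interface text tells. Its arguments: {"type":"object","properties":{"targets":{"type":"array"},"fingers":{"type":"number"},"newtons":{"type":"number"}},"required":["targets"]}

```bash
mkdir -p pics
cat > h.py <<'E'
from workcell import manip
import numpy as np, cv2
def ray(info,xy):
    K=np.array(info["camera_matrix"],float);d=np.array(info["dist"],float)
    R=cv2.Rodrigues(np.array(info["rvec"],float))[0];t=np.array(info["tvec"],float).ravel()
    p=cv2.undistortPoints(np.array([[xy]],float),K,d)[0,0]
    return -R.T@t, R.T@np.array([p[0],p[1],1])
def atz(info,xy,z):
    c,v=ray(info,xy); return (c+v*(z-c[2])/v[2]).round(1)
def proj(info,P):
    return cv2.projectPoints(np.array(P,float).reshape(-1,3),np.array(info["rvec"],float),np.array(info["tvec"],float),np.array(info["camera_matrix"],float),np.array(info["dist"],float))[0].reshape(-1,2)
def save(img,n): cv2.imwrite("pics/"+n,img[:,:,::-1])
E
python3 - <<'E'
from h import *
s=manip.read_state();print(s["t"],s["ee_pos"],s["tcp_rot"],s["opening"])
for cam in("top","side"):
    im=manip.grab_frame(cam);save(im,cam+"0.png");I=manip.camera_info(cam)
    print(cam,ray(I,(256,192)))
    for n,z in(("spring_clamp",0),("black_tip",10),("orange_tip",10),("glued_pair",0)):
        for r in manip.mark_of(n,cam)[:2]: print(n,np.round(r["xy"],1),round(r["conf"],2),atz(I,r["xy"],z))
        if n in("spring_clamp","glued_pair"):
            for r in manip.regions_of(n,cam)[:2]: print(" reg",r["extent"],round(r["conf"],2))
a=cv2.imread("pics/top0.png");b=cv2.imread("pics/side0.png")
cv2.imwrite("pics/both0.png",cv2.resize(np.vstack([a,b]),(800,1200))[:0+1] if 0 else np.hstack([cv2.resize(a,(400,300)),cv2.resize(b,(400,300))]))
print(manip.read_state()["t"])
E
```

```text
0.0 [190.4503884  515.68885411 204.86622877] [-5.52773490e-01 -3.09228400e+00  1.79313326e-03] 93.77607625057459
top (array([ 310.92845765, -320.19071511,  860.49259007]), array([ 0.20348865,  0.01879339, -0.9789251 ]))
spring_clamp [243.6 243.1] 0.66 [ 388.4 -284.9    0. ]
 reg [216.7, 203.6, 254.9, 271.2] 0.98
black_tip [244.1 201.5] 0.65 [ 467.8 -281.8   10. ]
orange_tip [239.1 200.3] 0.88 [ 469.7 -271.9   10. ]
glued_pair [198.4 154.5] 0.87 [ 561.  -184.3    0. ]
 reg [194.1, 70.3, 240.7, 153.5] 0.97
side (array([ 372.72423549, -928.17590975,  595.29509561]), array([ 0.13257213,  0.75767635, -0.639182  ]))
spring_clamp [217.3 209.3] 0.95 [ 389.3 -276.5    0. ]
spring_clamp [247.7 201.8] 0.27 [ 468.8 -258.6    0. ]
 reg [194.0, 195.5, 249.9, 219.4] 0.95
black_tip [247.3 206.5] 0.89 [ 463.8 -287.3   10. ]
orange_tip [248.9 203.6] 0.65 [ 469.2 -277.1   10. ]
glued_pair [278.6 181.8] 0.7 [ 565.  -187.4    0. ]
 reg [277.1, 156.0, 336.8, 196.2] 0.72
0.7
```

View pics/top0.png

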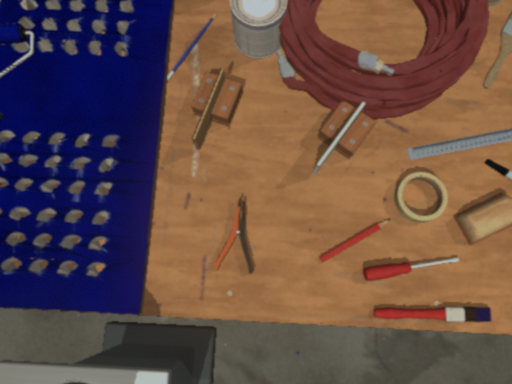

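View pics/side0.png

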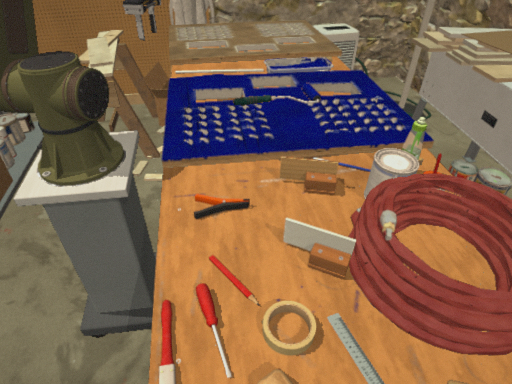

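The top view shows the clamp with its tips at about (242,199), its handles at (217,268) for orange and (252,271) for black. The glued pair is the left block, free end at about (196,145), and the white strip is the right block at (318,172). The side view agrees. I'm moving over the clamp.

>>> {"name": "move_arm", "arguments": {"targets": [[-21.6, -18, 0, 0], [-21.6, -18, 0, 0], [-21.6, -18, 0, 0], [-21.6, -18, 0, 0], [-21.6, -18, 0, 0], [-21.6, -18, 0, 0], [-21.6, -18, 0, 0], [-21.6, -18, 0, 0], [-21.6, -18, 0, 0], [-21.6, -18, 0, 0]]}}

```text
t: 1.53
ee_pos: [331.3, 271.0, 205.6]
tcp_rot: [0.553, 3.092, 0.0]
wrist_force: [0.5, 0.2, 0.3]
opening: 93.8
finger_force: 0.0
```

>>> {"name": "move_arm", "arguments": {"targets": [[-21.6, -18, 0, 0], [-21.6, -18, 0, 0], [-21.6, -18, 0, 0], [-21.6, -18, 0, 0], [-21.6, -18, 0, 0], [-7.8, -27, 0, 0], [-7.8, -27, 0, 0], [-7.8, -27, 0, 0], [-7.8, -27, 0, 0], [-7.8, -27, 0, 0]]}}

```text
t: 2.37
ee_pos: [390.4, 9.0, 205.6]
tcp_rot: [0.553, 3.092, 0.0]
wrist_force: [0.4, -0.7, -0.5]
opening: 94.0
finger_force: 0.0
```

>>> {"name": "move_arm", "arguments": {"targets": [[-4.4, -27.7, 0, -1.5], [-4.4, -27.7, 0, -1.5], [-4.4, -27.7, 0, -1.5], [-4.4, -27.7, 0, -1.5], [-4.4, -27.7, 0, -1.5], [-4.4, -27.7, 0, -1.5], [-4.4, -27.7, 0, -1.5], [-4.4, -27.7, 0, -1.5], [-4.4, -27.7, 0, -1.5], [-4.4, -27.7, 0, -1.5]]}}

```text
t: 3.2
ee_pos: [368.5, -270.1, 205.6]
tcp_rot: [0.143, 3.138, -0.0]
wrist_force: [0.2, 0.8, 0.7]
opening: 94.1
finger_force: 0.0
```

```bash
cat >> h.py <<'E'
def pose():
    s=manip.read_state();R=cv2.Rodrigues(np.array(s["tcp_rot"],float))[0]
    return np.array(s["ee_pos"]),np.degrees(np.arctan2(R[1,0],R[0,0])),R,s
def goto(x,y,z,phi):
    p,f,R,s=pose(); d=R.T@(np.array([x,y,z])-p); return d.round(1),"turn",round((f-phi+180)%360-180,1)
E
python3 - <<'E'
from h import *
p,f,R,s=pose();print(s["t"],p,f,s["joint_pos"])
I=manip.camera_info("wrist");im=manip.grab_frame("wrist");save(im,"w1.png")
for n,z in(("spring_clamp",0),("black_tip",10),("orange_tip",10),("glued_pair",0)):
    for r in manip.mark_of(n,"wrist")[:1]: print(n,np.round(r["xy"],1),round(r["conf"],2),atz(I,r["xy"],z))
r=manip.regions_of("spring_clamp","wrist")
if r:
    m=r[0]["mask"];np.save("m.npy",m);print(r[0]["extent"],r[0]["conf"])
    h=cv2.cvtColor(im,cv2.COLOR_RGB2HSV);o=m&(h[...,1]>150)&(h[...,2]>100);k=m&(h[...,2]<90)
    for nm,q in(("orange",o),("black",k)):
        ys,xs=np.nonzero(q)
        if len(xs): 
            P=np.array([atz(I,(x,y),20) for x,y in list(zip(xs,ys))[::20]]);print(nm,len(xs),P.min(0),P.max(0))
            i=P[:,0].argsort(); print(P[i[:8]].mean(0),P[i[-8:]].mean(0))
E
```

```text
3.2 [ 368.50813815 -270.07932176  205.58470367] 174.78539924773744 [-7.12676962e-01  9.04214027e-02  1.77107403e+00  2.87032136e-05
  1.27970282e+00 -2.19246953e+00]
spring_clamp [245.1 188.9] 0.96 [ 394.5 -281.5    0. ]
black_tip [249.5 238.5] 0.65 [ 467.7 -282.    10. ]
orange_tip [259.1 235.3] 0.69 [ 463.9 -267.5   10. ]
[221.2, 143.0, 277.4, 242.5] 0.91
orange 635 [ 333.5 -270.9   20. ] [ 455.6 -230.9   20. ]
[ 346.85 -238.95   20.  ] [ 433.9125 -268.6875   20.    ]
black 526 [ 329.4 -297.8   20. ] [ 460.8 -276.6   20. ]
[ 346.875  -293.0625   20.    ] [ 431.825  -279.5625   20.    ]
```

View pics/w1.png

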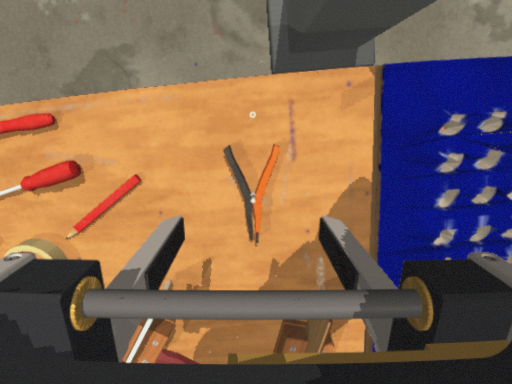

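The wrist view shows the clamp's pivot at about (254,200), its tips at (256,241), and its handle ends at (229,148) for black and (275,147) for orange.

Run:
```python
from h import *
I=manip.camera_info("wrist")
P={k:atz(I,v,z) for k,v,z in(("hb",(229,148),18),("ho",(275,147),18),("piv",(254,200),20),("tip",(256,241),15))}
print(P)
mid=(P["hb"]+P["ho"])/2;d=(P["tip"]-mid)[:2];a=np.degrees(np.arctan2(d[1],d[0]));print(mid,a,np.linalg.norm(d),np.linalg.norm((P["tip"]-P["piv"])[:2]))
u=d/np.linalg.norm(d);g=P["tip"][:2]-106*u;print("grip",g,goto(g[0],g[1],4,a+180))
T=manip.camera_info("top")
im=cv2.imread("pics/top0.png")
# pair top edge line: crop for view
c=cv2.resize(im[55:175,170:250],None,fx=5,fy=5,interpolation=cv2.INTER_CUBIC);cv2.imwrite("pics/c.png",c)
```

```text
{'hb': array([ 332.4, -293.9,   18. ]), 'ho': array([ 336.7, -233.5,   18. ]), 'piv': array([ 406.2, -267.6,   20. ]), 'tip': array([ 470.4, -270.4,   15. ])}
[ 334.55 -263.7    18.  ] -2.823488614223937 136.01511864495066 64.26103018159606
grip [ 364.52868111 -265.17852163] (array([  4.5,   2.2, 201.5]), 'turn', np.float64(-2.4))
```

View pics/c.png

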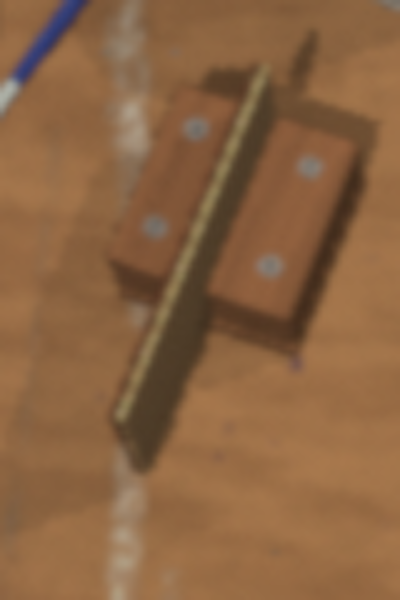

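The crop shows the pair's top edge running from its free end at about (194,138) to (223,68) in full-picture pixels. I'm descending on the handles and squeezing.

>>> {"name": "move_arm", "arguments": {"targets": [[0.5, 0.2, 15, -0.3], [0.5, 0.2, 25, -0.3], [0.5, 0.3, 28, -0.3], [0.5, 0.3, 28, -0.3], [0.5, 0.3, 28, -0.3], [0.5, 0.3, 28, -0.3], [0.5, 0.3, 20, -0.3], [0.5, 0.3, 15, -0.3], [0.5, 0, 10, 0], [0, 0, 4.5, 0]], "fingers": 1}}

```text
t: 4.33
ee_pos: [364.3, -265.2, 3.1]
tcp_rot: [-0.078, -3.14, -0.001]
wrist_force: [-0.2, 0.1, 0.8]
opening: 93.9
finger_force: 0.0
```

Run:
```python
from h import *
p,f,R,s=pose();print(s["t"],p,f)
T=manip.camera_info("top")
a=atz(T,(194,138),82);b=atz(T,(222.8,68.4),82);d=(b-a)[:2];print("pair",a,b,np.linalg.norm(d),np.degrees(np.arctan2(d[1],d[0])))
# squeezed midline check in wrist image
im=manip.grab_frame("wrist");save(im,"w2.png")
```

```text
4.3333 [ 364.34412223 -265.16054254    3.13674351] 177.16832484992125
pair [ 568.1 -186.8   82. ] [ 708.8 -230.3   82. ] 147.27097473704714 -17.179958518748695
```

View pics/w2.png

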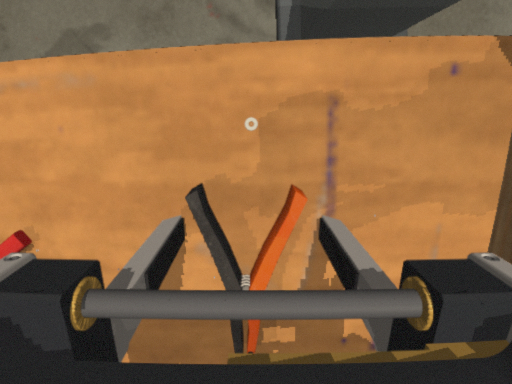

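The fingers straddle the handles, with black at about (208,225) and orange at (285,225) between the fingertips at (182,220) and (322,220). I'm squeezing now.

>>> {"name": "move_arm", "arguments": {"targets": [[0, 0, 0, 0], [0, 0, 0, 0], [0, 0, 0, 0], [0, 0, 0, 0], [0, 0, 0, 0], [0, 0, 0, 0], [0, 0, 0, 0], [0, 0, 0, 0], [0, 0, 0, 0], [0, 0, 0, 0]], "fingers": -0.3, "newtons": 40}}

```text
t: 5.22
ee_pos: [364.7, -266.4, 4.3]
tcp_rot: [0.079, 3.14, -0.001]
wrist_force: [-1.3, -0.5, 6.5]
opening: 35.9
finger_force: 39.3
```

>>> {"name": "move_arm", "arguments": {"targets": [[0, 0, -2, 0], [0, 0, -4, 0], [0, 0, -7, 0], [0, 0, -8, 0], [0, 0, -8, 0], [0, 0, -6, 0], [0, 0, -4, 0], [0, 0, -1, 0], [0, 0, 0, 0], [0, 0, 0, 0]]}}

```text
t: 6.05
ee_pos: [364.4, -266.0, 43.8]
tcp_rot: [-0.079, -3.14, -0.0]
wrist_force: [-0.2, 0.3, -1.0]
opening: 36.0
finger_force: 39.3
```

```bash
cat > m.py <<'E'
from h import *
from scipy.optimize import least_squares
def tri(n,cams=("top","side","wrist")):
    rs=[]
    for c in cams:
        I=manip.camera_info(c)
        r=manip.mark_of(n,c)
        if r and r[0]["conf"]>.4: rs.append((c,I,np.array(r[0]["xy"]),r[0]["conf"]))
    if len(rs)<2: return n,None,[(c,x,q) for c,_,x,q in rs]
    A=[];b=[]
    for c,I,x,q in rs:
        o,v=ray(I,x);v/=np.linalg.norm(v);M=np.eye(3)-np.outer(v,v);A.append(M);b.append(M@o)
    P=np.linalg.lstsq(np.vstack(A),np.hstack(b),rcond=None)[0]
    return n,P.round(1),[(c,x.round(1),round(q,2),(proj(I,P)[0]-x).round(1)) for c,I,x,q in rs]
E
python3 - <<'E'
from m import *
p,f,R,s=pose();print(s["t"],p,f,s["opening"],s["finger_force"],s["wrist_force"])
ims=[manip.grab_frame(c) for c in("top","side","wrist")]
for n in("black_tip","orange_tip"): print(*tri(n))
t,sd,w=ims
a=cv2.resize(t[140:290,160:310],(400,400),interpolation=2);b=cv2.resize(sd[130:230,180:300],(400,333),interpolation=2)
c=np.zeros((600,800,3),np.uint8);c[:400,:400]=a;c[:333,400:]=b;c[400:,:267]=cv2.resize(w,(267,200));save(c,"l1.png")
E
```

```text
6.05 [ 364.372768   -265.98491951   43.78277844] 177.12654609085453 35.96251492303375 39.31751636650347 [-0.22081693  0.25693989 -0.99574799]
black_tip [ 467.8 -300.3   44.8] [('top', array([252.7, 200.3]), 0.68, array([ 0.7, -1.8])), ('side', array([250.3, 200.1]), 0.69, array([-0.5, -0.9])), ('wrist', array([215.9, 354.7]), 0.69, array([-0.5, -4.3]))]
orange_tip [ 470.1 -265.7   49.1] [('top', array([235.2, 196.9]), 0.43, array([-0.4, -0.9])), ('side', array([250. , 187.5]), 0.8, array([-1.3,  1.2])), ('wrist', array([258. , 351.4]), 0.77, array([0.7, 3.8]))]
```

View pics/l1.png

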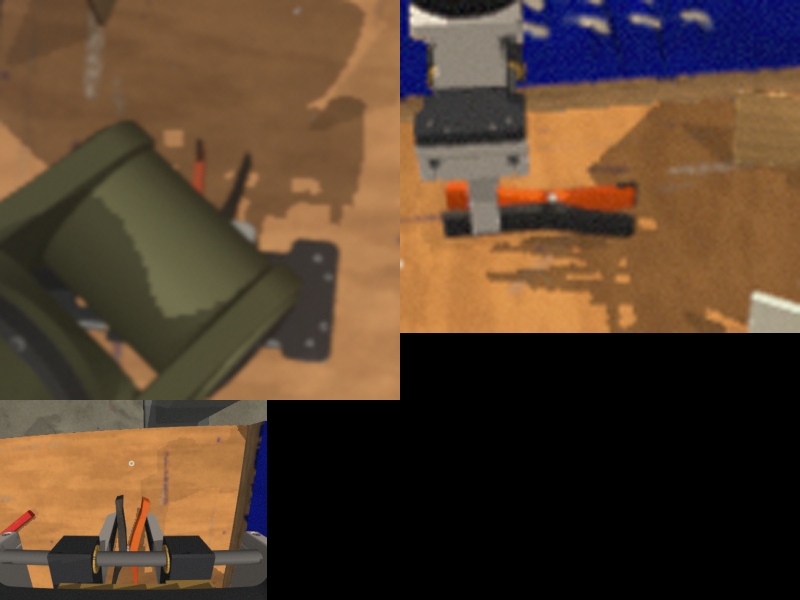

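The clamp hangs level, with its jaws open at (468,-300) and (470,-266), so it is yawed about 6° in the grip. I'm moving to a staging pose in front of the pair.

>>> {"name": "move_arm", "arguments": {"targets": [[-5, 8, 0, 0], [-9, 17, 0, 0], [-12, 23, 0, 0], [-12, 23, 0, 0], [-12, 23, 0, 0], [-9.7, 18.2, 0, 0], [-6, 11, 0, 2], [0, 0, 0, 3], [0, 0, 0, 3], [0, 0, 0, 0]]}}

```text
t: 7.33
ee_pos: [436.5, -145.5, 43.9]
tcp_rot: [-0.3, -3.127, -0.0]
wrist_force: [0.9, -0.5, -0.9]
opening: 35.5
finger_force: 39.3
```

Run:
```python
from m import *
p,f,R,s=pose();print(s["t"],p,f,s["opening"])
ims=[manip.grab_frame(c) for c in("top","side","wrist")]
for n in("black_tip","orange_tip"): print(*tri(n))
t,sd,w=ims
a=cv2.resize(t[60:210,160:310],(600,600),interpolation=2);b=cv2.resize(sd[140:220,220:300],(200,200),interpolation=2)
c=np.zeros((600,800,3),np.uint8);c[:,:600]=a;c[:200,600:]=b;c[200:350,600:]=cv2.resize(w,(200,150));save(c,"l2.png")
```

```text
7.3333 [ 436.52533037 -145.50112086   43.90150189] 169.0297111040918 35.49267858838773
black_tip [ 534.3 -193.    48.9] [('top', array([197.9, 160.1]), 0.76, array([0.5, 0.8])), ('side', array([268.3, 169.9]), 0.65, array([ 0.5, -0.4])), ('wrist', array([216.2, 354.9]), 0.6, array([ 0.9, -0.6]))]
orange_tip [ 546.2 -160.    47.6] [('top', array([179.3, 155.5]), 0.64, array([ 2.4, -1.3])), ('side', array([272.5, 162.1]), 0.66, array([-1.7,  0.4])), ('wrist', array([255.6, 356.2]), 0.72, array([5.3, 2.1]))]
```

View pics/l2.png

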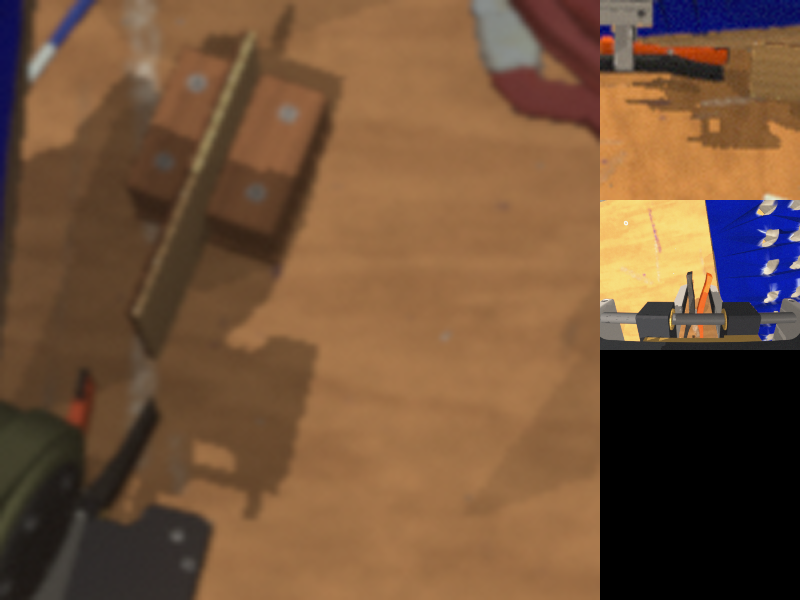

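The jaws' midpoint is about 28 mm short of the free end and 2 mm off towards +y, at the right height of about 48. I'm moving forward.

>>> {"name": "move_arm", "arguments": {"targets": [[-4, -2, 0, 0], [-6, -1, 0, 0], [-7, -1, 0, 0], [-7, -0.8, 0, 0], [-7, -0.8, 0, 0], [-7, -0.8, 0, 0], [-7, -0.7, 0, 0], [-7, -0.7, 0, 0], [-5.4, -0.5, 0, 0], [0, 0, 0, 0]]}}

```text
t: 8.62
ee_pos: [492.0, -165.5, 43.9]
tcp_rot: [0.297, 3.127, 0.0]
wrist_force: [0.1, 1.6, -0.9]
opening: 35.5
finger_force: 39.2
```

Run:
```python
from m import *
p,f,R,s=pose();print(s["t"],p,f,s["opening"],s["wrist_force"])
ims=[manip.grab_frame(c) for c in("top","side","wrist")]
for n in("black_tip","orange_tip"): print(*tri(n))
t,sd,w=ims
a=cv2.resize(t[60:210,140:240],(400,600),interpolation=2);b=cv2.resize(sd[140:220,240:320],(400,400),interpolation=2)
c=np.zeros((600,800,3),np.uint8);c[:,:400]=a;c[:400,400:]=b;c[400:,400:667]=cv2.resize(w,(267,200));save(c,"l3.png")
```

```text
8.6167 [ 491.9813605  -165.45276033   43.88508284] 169.1416031189563 35.47607072901882 [ 0.14721076  1.57287362 -0.93968694]
black_tip [ 588.8 -212.    49.6] [('top', array([210.3, 134. ]), 0.47, array([ 0.2, -0.2])), ('side', array([291.2, 171.4]), 0.85, array([-0.7,  0.5])), ('wrist', array([215.8, 352.6]), 0.87, array([1.2, 2.4]))]
orange_tip None [('wrist', array([259. , 353.8]), 0.63)]
```

View pics/l3.png

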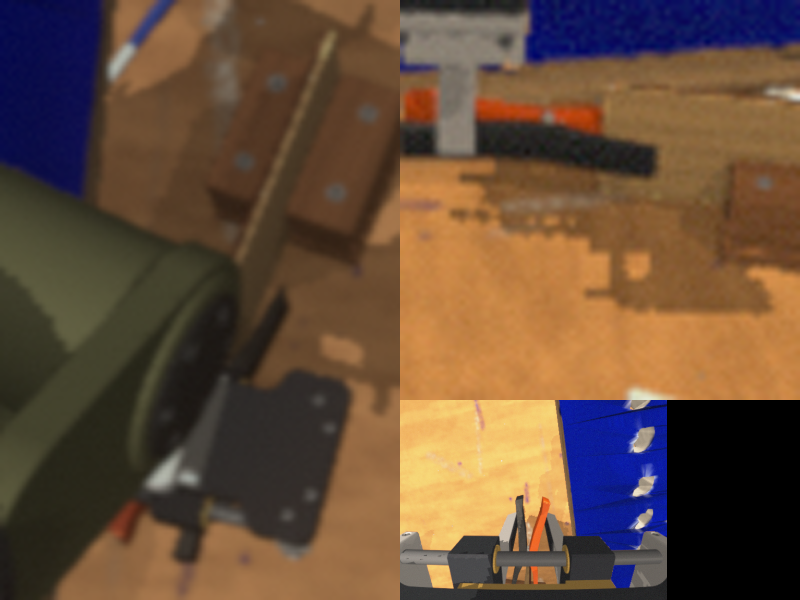

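The black jaw is in front of the strip and the orange one behind it, about 28 mm past the free end, with no contact force. I'm releasing.

>>> {"name": "move_arm", "arguments": {"targets": [[0, 0, 0, 0], [0, 0, 0, 0], [0, 0, 0, 0], [0, 0, 0, 0], [0, 0, 0, 0], [0, 0, 0, 0], [0, 0, 0, 0], [0, 0, 0, 0], [0, 0, 0, 0], [0, 0, 0, 0]], "fingers": 0.15}}

```text
t: 9.9
ee_pos: [491.1, -165.3, 43.9]
tcp_rot: [-0.298, -3.127, -0.0]
wrist_force: [1.9, 2.7, 0.3]
opening: 53.9
finger_force: 7.1
```

>>> {"name": "move_arm", "arguments": {"targets": [[0, 0, 0, 0], [0, 0, 0, 0], [0, 0, 0, 0], [0, 0, 0, 0], [0, 0, 0, 0], [0, 0, 0, 0], [0, 0, 0, 0], [0, 0, 0, 0], [0, 0, 0, 0], [0, 0, 0, 0]], "fingers": 1}}

```text
t: 10.73
ee_pos: [491.1, -165.5, 44.0]
tcp_rot: [0.298, 3.127, -0.0]
wrist_force: [0.2, -3.4, 0.5]
opening: 93.9
finger_force: 1.2
```

Run:
```python
from m import *
p,f,R,s=pose();print(s["t"],p,f,s["opening"],s["wrist_force"],s["finger_force"])
t,sd,w=[manip.grab_frame(c) for c in("top","side","wrist")]
for n in("black_tip","spring_clamp"): print(*tri(n))
b=cv2.resize(sd[140:220,240:320],(300,300),interpolation=2)
c=np.zeros((384,800,3),np.uint8);c[:,:512]=w;c[:288,512:]=b[:288,:288];save(c,"l4.png")
```

```text
10.7333 [ 491.08338397 -165.50500091   44.00481396] 169.12496371502027 93.91998639776165 [ 0.19739544 -3.40068561  0.51625837] 1.2217011509346776
black_tip [ 591.3 -195.3   44.4] [('top', array([201.4, 131.5]), 0.67, array([0.8, 1.5])), ('side', array([288.7, 170.5]), 0.84, array([ 1.1, -0.8])), ('wrist', array([237.5, 350.2]), 0.63, array([ 1.3, -1.4]))]
spring_clamp [ 522.3 -182.7   35.9] [('side', array([263.4, 171.6]), 0.82, array([ 0.1, -0.1])), ('wrist', array([237.1, 267.1]), 0.94, array([-0.1, -0.4]))]
```

View pics/l4.png

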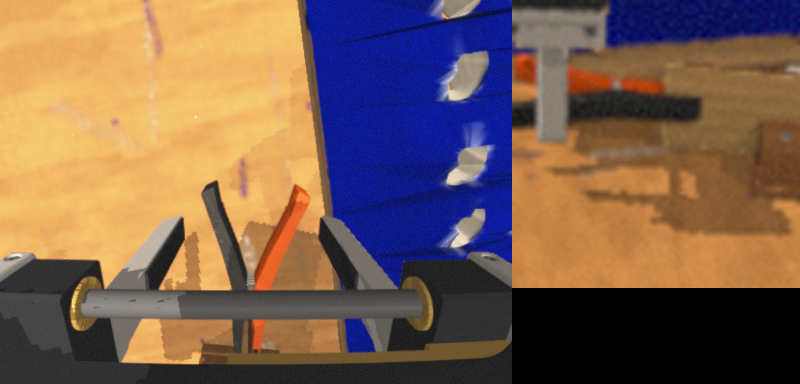

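The clamp is closed on the pair, level, with its handles clear of both fingers at about (213,225) and (285,225). I'm retreating straight up.

>>> {"name": "move_arm", "arguments": {"targets": [[0, 0, 0, 0], [0, 0, -3, 0], [0, 0, -5, 0], [0, 0, -8, 0], [0, 0, -12, 0], [0, 0, -18, 0], [0, 0, -22, 0], [0, 0, -22, 0], [0, 0, -22, 0], [0, 0, -10, 0]]}}

```text
t: 12.02
ee_pos: [491.9, -165.3, 169.4]
tcp_rot: [0.297, 3.124, -0.001]
wrist_force: [-0.0, 0.7, 0.5]
opening: 93.8
finger_force: 0.0
```

>>> {"name": "move_arm", "arguments": {"targets": [[10, 0, -10, 0], [20, 0, -15, 0], [25, 0, -15, 0], [25, 0, -10, 0], [25, 0, 0, 0], [20, 0, 0, 0], [10, 0, 0, 0], [0, 0, 0, 0], [0, 0, 0, 0], [0, 0, 0, 0]]}}

```text
t: 12.85
ee_pos: [359.3, -140.0, 215.9]
tcp_rot: [0.298, 3.127, 0.0]
wrist_force: [0.3, -0.4, -0.1]
opening: 93.9
finger_force: 0.0
```

Run:
```python
from m import *
p,f,R,s=pose();print(s["t"],p,s["wrist_force"])
t,sd,w=[manip.grab_frame(c) for c in("top","side","wrist")]
for n in("black_tip","orange_tip","spring_clamp"): print(*tri(n))
c=np.zeros((400,800,3),np.uint8);c[:,:400]=cv2.resize(sd[130:230,220:320],(400,400),interpolation=2);c[:,400:]=cv2.resize(t[80:200,140:260],(400,400),interpolation=2)
save(c,"l5.png")
```

```text
12.85 [ 359.27407941 -140.00611609  215.92541819] [ 0.25046422 -0.44100561 -0.12625023]
black_tip [ 596.  -198.2   39.7] [('top', array([203.7, 131.5]), 0.57, array([0.5, 0.1])), ('side', array([290.7, 172.7]), 0.67, array([ 1. , -1.1])), ('wrist', array([243.8, 330.9]), 0.86, array([-0.4, -2.4]))]
orange_tip None [('wrist', array([252.7, 327.3]), 0.85)]
spring_clamp [ 511.9 -184.8   39.3] [('side', array([258.9, 172. ]), 0.71, array([ 1. , -0.7])), ('wrist', array([242. , 283.2]), 0.8, array([-0.8, -2.2]))]
```

View pics/l5.png

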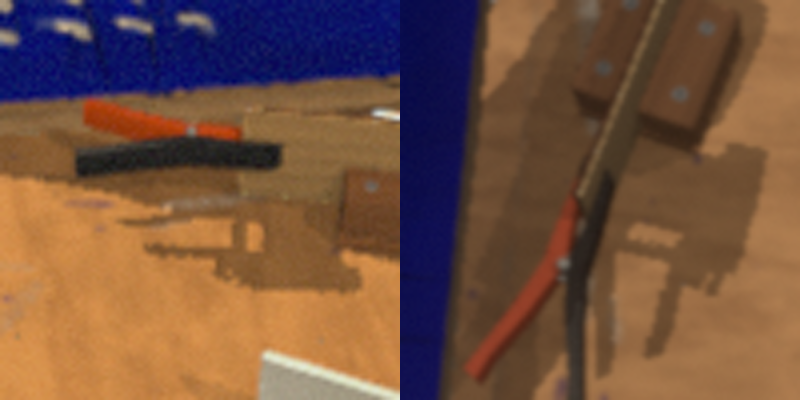

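The clamp sits level, clear of the table, on the free end of the pale and dark pair, one jaw on each side and nearly 3 cm on. The robot is well away from it.

```bash
python3 -c "from workcell import manip;print(manip.finish_job())"
```

```text
the job is handed in; nothing more can be done
None
```

The spring clamp is closed over the free end of the glued pale and dark strips, one jaw on each side and nearly 3 cm on, level and clear of the table; the job was handed in at about 13 s with the robot clear.

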